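# Key on the embossing press held turned

## Task

Get the embossing press primed: first press the spring treadle on the bench all the way down to its stop for a moment and let it come back up. Then take the key from its wooden stand, put it in the keyhole on top of the control box, work it past the stiff pins until its shoulder sits on the box, and turn it clockwise (seen from above) a quarter turn to the stop. Finish while still gripping the key and holding it turned against its return spring, and leave the mallet, the tin and the wooden burnisher where they lie.

Things in the scene. Friction and masses are not known exactly. Their poses are not given: they have to be found in the camera images.
- treadle (a joint): hinge angle of the treadle, rad: 0 at rest (near end raised, plate tilted 0.28 rad), grows as it is pressed, hard stop at 0.28 where the plate is level. A spring pushes it back up: pressed at the pad it takes about 3 N at the start and 9 N at the stop.
- treadle_pad (a point): the place to press: middle of the black ribbed pad on the treadle's free (near) half, on the plate's top face. x axis along the plate towards the hinge, 110 mm away; y along the hinge; z normal to the plate. About 64 mm above the bench at rest, 34 mm at the stop.
- treadle_base: dark steel base, 170 (x) x 100 mm, fixed to the bench; origin under its centre. The treadle, an aluminium plate 140 x 80 x 8 mm, is hinged on its far (+x) end; the plate's raised free end is at the -x side.
- key: steel key, loose, 64 mm tall, about 80 g, blade down in its stand. Origin at the blade's tip, z up along the key. Flat blade 14 (x) x 6 (y) mm, 20 mm long, lowest 4 mm tapered to 8 x 2.5 mm; round neck 6 mm thick up to 28 mm, where the underside of a 26 (x) x 10 (y) mm shoulder bar lies; above it the bow. The same either way round (half turn about z).
- key_bow (a point): point to grip on the key, 52 mm above its tip, on its axis; axes as the key's. The bow is an upright flat disc 34 mm across, 10 mm thick in y, its centre 47 mm above the tip. Grip its two flat faces (close along y) with the TCP here.
- key_stand: wooden block 70 (x) x 60 x 36 mm high, fixed; origin under its centre. The key hangs by its shoulder in a 17 x 8.5 mm slot in the middle of its top, the key's x axis along the block's x axis, tip 8 mm above the bench.
- lock_mouth (a point): centre of the keyhole on the flat top of the control box, 90 mm above the bench. z up. The slot is 16.4 mm along x and 8 mm along y: the key goes in with its x axis along this x axis, either way round. Home is when the key's shoulder rests on the top, its tip 28 mm below this point. It can turn only within about 3 mm of home.
- control_box: grey metal box 120 x 120 x 90 mm high, fixed; origin under its centre. The keyhole is in the middle of its top, inside a steel ring with a pointer that turns with the cylinder. Two sprung pins inside, met 8 to 22 mm down, press on the blade's narrow edges with about 8 N each; a slight twist to and fro (0.04 rad) while pushing helps.
- cylinder (a joint): angle of the lock cylinder, rad: 0 at rest, grows as the key is turned clockwise seen from above (about minus z), hard stop at 1.5. A return spring (0.02 N m at rest, about 0.1 N m at the stop) drives it back when let go. The blade has some play: the key turns about 0.15 rad before the cylinder follows.
- mallet: bystander: wooden mallet lying on the bench, head 110 x 60 x 55 mm, handle 190 mm along its -y axis. Origin under the middle of the head. Leave it alone.
- glue_tin: bystander: white tin, 72 mm across, 55 mm tall. Origin at the centre of its underside. Leave it alone.
- burnisher: bystander: wooden burnisher block 100 (x) x 28 x 22 mm lying on the bench. Origin at the centre of its underside. Leave it alone.
Things that resemble listed ones, but are neither listed nor needed, are in the scene too. There is more than one size of the key; the one meant has the size given above.

How it is judged (in metres and radians):
On the way, in this order (a step that is already met when the one before it is completed fails the run):
1. the treadle is pressed down to its stop (value of joint treadle above 0.25 rad), for 0.2 s.
2. the treadle has come back up and the key is fully home in the keyhole (value of joint treadle below 0.08 rad and z of key in the frame of lock_mouth below -0.0245 m and horizontal distance between key and lock_mouth below 0.005 m), for 0.1 s.
At the end, for the whole second after the job is handed in: the key is home in the keyhole (tip at least 23.5 mm below the mouth and within 5 mm of its axis, key within 0.2 rad of upright), the cylinder is turned past 1.25 rad, still, and the fingers still grip the key (over 2 N); the treadle is up again (below 0.08 rad) (value of joint cylinder above 1.25 rad and value of joint treadle below 0.08 rad and z of key in the frame of lock_mouth below -0.0235 m and horizontal distance between key and lock_mouth below 0.005 m and angle between key's own z axis and vertical below 0.2 rad and contact force between the fingers and key above 2 N and angular speed of key below 0.2 rad/s); the arm keeps its last pose, push and grip.
It fails at once if a bystander is moved by more than 20 mm (distance of any of mallet, glue_tin, burnisher from where it was at the start of the episode above 0.02 m).
It also fails if it takes over 64 s, if anything falls off the work surface, if the arm or the gripper's body presses on something with over 40 N, if the wrist force passes 120 N, or if a joint passes its speed limit or range.

## Robot

A 6-joint arm with a two-finger parallel gripper is mounted at the origin on the work surface. World frame = base frame: x ahead of the robot, y to its left, z up, the work surface at z = 0. Lengths are in mm, angles in rad, forces in N, time in s.
With the tool pointing down it reaches from about 350 to 875 mm from the base axis. Payload 4.2 kg.
Tool frame: the origin (TCP) lies between the finger pads, 19 mm behind the fingertips; this is the grasp point; z points along the fingers, y is the line along which they close (so a half turn about z gives the same grasp; the last joint's range is limited). The gripper opens to 85 mm and grips with 20 to 120 N. Pads are 22 mm wide; open, the fingers measure 114 mm over their backs; the gripper's body (76 mm by 85 mm) begins 54 mm behind the grasp point. The pads swing forward as they close: fully open they stand 13 mm farther back than shut.
Start: joints at [-0.958, 0.385, 0.008, 0, -1.194, -0.259], TCP at [216.555, -586.262, 250.012] pointing down, gripper open.
Joint ranges: [-3.14, 3.14], [-1.21, 2.06], [-1.07, 1.41], [-3.16, 2.05], [-2.99, -0.16], [-3.1, 3.1]. Speed limits (rad/s): [2.79, 2.79, 3.14, 3.14, 3.14, 3.14].

## Interface

Orientations are given as a unit quaternion [x, y, z, w].
In Python, from bench import arm gives the robot as it stands.
- The arm moves only by the shell command python3 -m pendant 'ROWS'. ROWS is JSON, a list of rows, each a list of 7 numbers: the shift along the tool's x, y, z in m, then the turn, a rotation vector about the tool's x, y, z in degrees, then the finger opening in m, from 0 to 0.0854. In form: [[x, y, z, wx, wy, wz, fingers], ...]. A call has 1 to 12 rows; each row shifts and turns the commanded pose from where the row before left it, along the tool's axes as they then stand; what a row does not reach is not made up. A row lasts 1/10 s, in which the tool goes at most 50 mm and 8.59 degrees, less where a joint would pass 70% of its speed; a pose out of reach is approached as far as the arm can. A call is refused whole if a number of a shift passes 0.05 or a number of a turn 8.59, either way. A call with a gripper value outside its range is refused whole. The fingers move at their own pace and stop on an object; the grip force is fixed at half the most. Time passes only in rows, so rows that do not move let the fingers close. It gives the time, the measured TCP pose, the force, the opening and the grip force at its end, in the units of the state.
- arm.read_state(): the state, without advancing time (a new reading comes with each control period).
- arm.get_image(name): name is "side" or "top"; returns a dict with "image" (480x640x3 uint8, red, green, blue), "fx", "fy", "cx", "cy" (pixels), "xyz" and "rotation" of the camera in the world. Camera axes: x right, y down, z forward; pixel columns grow to the right and rows downward; lengths in mm; the calibration is good to about 2 mm. A picture is of the moment at which its call begins. There is no depth.
- arm.job_done(): hands the job in; it is judged then, once.
The state is a dict: "clock": time; "joints": joint angles; "joint_vel": joint speeds; "joint_efforts": joint torques, N m; "position": TCP position; "ee_rot": TCP orientation; "contact_force": force on the tool from outside, world axes, zero at the start; "wrist_torque": the same for the moment, N m; "gripper_width": finger opening in mm; "grasp_force": force on a finger pad.
Only numpy, scipy, OpenCV 4.12 (cv2) and the standard library are available. Lean on these libraries where they do the work, as an engineer would, in place of code of your own. Each camera call takes 0.05 s, during which the arm holds its last target. There are 200 camera calls.

## Working session

There is one attempt and no reset: what is moved stays moved. The work goes in short steps, Python scripts to look and compute and a shell command to move; the robot and the scene stay as the last step left them, time stands still between calls to the robot, and variables do not carry over. Pictures are saved under pics/ and viewed, at most 10 in all, crops included, and the job is handed in when it is done.

```bash
mkdir -p pics
cat > h.py <<'E'
import numpy as np,cv2,json
from bench import arm
def grab(n,f):
    d=arm.get_image(n);cv2.imwrite(f'pics/{f}.png',cv2.cvtColor(np.asarray(d['image']),cv2.COLOR_RGB2BGR))
    json.dump({k:np.asarray(d[k]).tolist() for k in('fx','fy','cx','cy','xyz','rotation')},open(f'pics/{f}.json','w'));return d
def cam(f): return json.load(open(f'pics/{f}.json'))
def R(d):
    r=np.array(d['rotation'],float)
    from scipy.spatial.transform import Rotation as Q
    return r if r.shape==(3,3) else Q.from_quat(r).as_matrix()
def ray(d,u,v,z):
    w=R(d)@np.array([(u-d['cx'])/d['fx'],(v-d['cy'])/d['fy'],1]);o=np.array(d['xyz'])
    return o+w*(z-o[2])/w[2]
def proj(d,p):
    c=R(d).T@(np.array(p,float)-np.array(d['xyz']));return np.array([d['fx']*c[0]/c[2]+d['cx'],d['fy']*c[1]/c[2]+d['cy']])
E
python3 - <<'E'
from h import *
for n in('top','side'):
    d=grab(n,n+'0');print(n,d['fx'],d['cx'],d['cy'],d['xyz'],np.round(d['rotation'],3).tolist())
print(arm.read_state())
E
```

```text
top 462.4065826131007 312.5761533351856 232.26883891863307 [ 4.76440021e+02 -5.16782687e-01  8.11708090e+02] [-0.701, 0.71, -0.038, 0.057]
side 548.2112564953785 319.6699495093284 239.3466739806303 [422.3386775  650.10564476 599.40919431] [-0.082, 0.895, -0.436, 0.049]
{'clock': 0.1, 'joints': array([-9.58384798e-01,  3.85488818e-01,  6.80018271e-03, -4.42772707e-04,
       -1.19398781e+00, -2.58564077e-01]), 'joint_vel': array([ 0.0003524 , -0.00107742,  0.00353382, -0.00050382,  0.00074684,
       -0.00146234]), 'joint_efforts': array([-9.03765340e-04, -3.93319881e+01,  1.88930047e+01,  4.19791371e+00,
       -2.54239079e-03,  4.18831945e-06]), 'position': array([ 216.41035768, -585.84049477,  249.03899811]), 'ee_rot': array([-1.75921697e-01,  9.84403693e-01,  9.39128496e-04, -2.09995989e-04]), 'contact_force': array([0.16212653, 0.56617317, 0.58703972]), 'wrist_torque': array([-0.01811324, -0.04139721, -0.006978  ]), 'grasp_force': 0.0, 'gripper_width': 85.41407227357479}
```

View pics/top0.png

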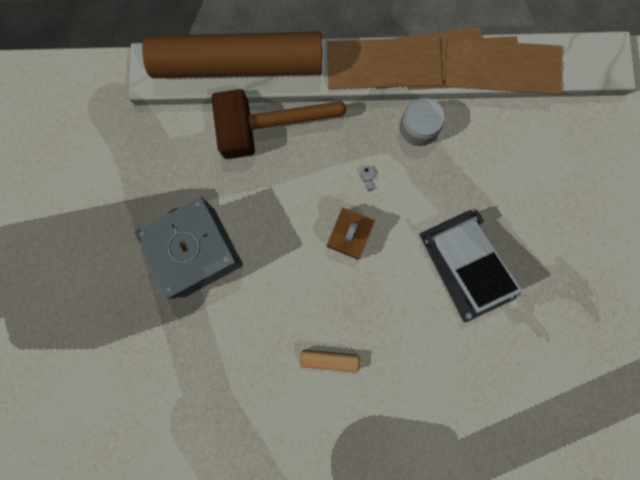

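View pics/side0.png

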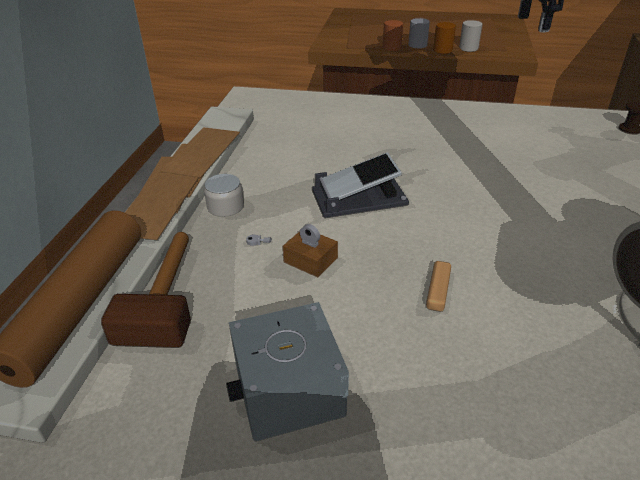

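The top view shows the control box keyhole at about (183,247), the stand with its upright key at (351,232), and the treadle pad at (487,280). There are two key candidates. The small one lying flat at top (367,177) / side (258,240) is a decoy. The one upright in the wooden stand, at top (351,232) / side (310,236), fits the description. I'll confirm it in an enlarged crop.

Run:
```python
from h import *
T=cv2.imread('pics/top0.png');S=cv2.imread('pics/side0.png')
def c(I,u,v,w=80,h=60): return cv2.resize(I[v:v+h,u:u+w],(400,300),interpolation=cv2.INTER_CUBIC)
m=np.vstack([np.hstack([c(T,145,217),c(T,315,203)]),np.hstack([c(S,245,315),c(S,270,215)])])
cv2.imwrite('pics/m.png',m)
dt,ds=cam('top0'),cam('side0')
h=cv2.cvtColor(T,cv2.COLOR_BGR2HSV)
# stand top: wood mask ; box mask; pad mask
def big(mask,roi):
    z=np.zeros_like(mask);u,v,w,hh=roi;z[v:v+hh,u:u+w]=mask[v:v+hh,u:u+w]
    cs,_=cv2.findContours(cv2.morphologyEx(z,cv2.MORPH_CLOSE,np.ones((5,5))),0,2);k=max(cs,key=cv2.contourArea);return k
k=big(cv2.inRange(h,(3,110,40),(20,255,255)),(315,195,70,75));r=cv2.minAreaRect(k);print('stand',r,cv2.boxPoints(r).tolist())
k=big(cv2.inRange(h,(0,0,0),(180,255,25)),(440,240,90,80));r=cv2.minAreaRect(k);print('pad',r,cv2.boxPoints(r).tolist())
k=big(cv2.inRange(h,(0,80,30),(40,255,255)),(172,235,25,25));r=cv2.minAreaRect(k);print('hole top',r)
hs=cv2.cvtColor(S,cv2.COLOR_BGR2HSV)
k=big(cv2.inRange(hs,(10,80,30),(40,255,255)),(270,335,32,22));r=cv2.minAreaRect(k);print('hole side',r)
k=big(cv2.inRange(hs,(0,0,0),(180,255,25)),(345,150,70,30));r=cv2.minAreaRect(k);print('pad side',r,cv2.boxPoints(r).tolist())
```

```text
stand ((350.28106689453125, 232.825439453125), (34.69231033325195, 41.61539077758789), 22.61986541748047) [[326.2662658691406, 245.36094665527344], [342.2721862792969, 206.9467315673828], [374.2958679199219, 220.28993225097656], [358.2899475097656, 258.70416259765625]]
pad ((486.60003662109375, 279.20001220703125), (42.0380744934082, 43.826927185058594), 63.43495178222656) [[457.60003662109375, 270.20001220703125], [496.800048828125, 250.6000213623047], [515.6000366210938, 288.20001220703125], [476.4000244140625, 307.79998779296875]]
hole top ((183.70001220703125, 246.40000915527344), (7.602630138397217, 3.5777084827423096), 63.43495178222656)
hole side ((285.176513671875, 346.7059326171875), (2.425356149673462, 12.126781463623047), 75.96376037597656)
pad side ((374.89654541015625, 168.2413787841797), (19.683706283569336, 37.8818473815918), 68.1985855102539) [[353.6551513671875, 166.137939453125], [388.82757568359375, 152.0689697265625], [396.137939453125, 170.34481811523438], [360.96551513671875, 184.41378784179688]]
```

View pics/m.png

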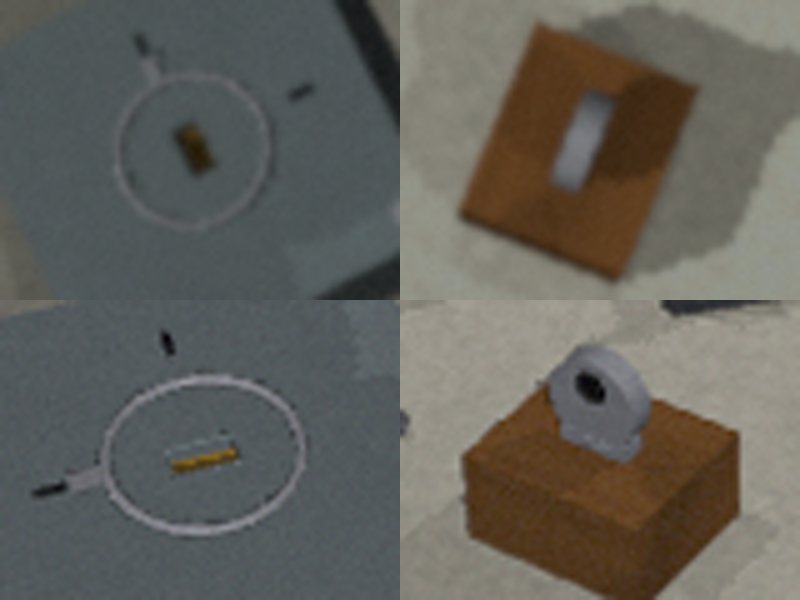

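The top-right and bottom-right panels of the crop show a full-size key hanging upright in the stand, with the stand's top centre at about px (350.4,232.4) in the top view. The ring and keyhole are at top (183.2,246.6) / side (285.4,345.6). Their marks run along and across the slot.

```bash
cat >> h.py <<'E'
def tri(d1,p1,d2,p2):
    A=np.zeros((3,3));b=np.zeros(3);L=[]
    for d,p in((d1,p1),(d2,p2)):
        o=np.array(d['xyz']);w=ray(d,*p,0)-o;w/=np.linalg.norm(w);M=np.eye(3)-np.outer(w,w);A+=M;b+=M@o;L.append((M,o))
    x=np.linalg.solve(A,b);return x,[float(np.linalg.norm(M@(x-o))) for M,o in L]
E
python3 - <<'E'
from h import *
np.set_printoptions(precision=1,suppress=True)
t,s=cam('top0'),cam('side0')
P=lambda x,y,ox,oy:(ox+(x+.5)/5-.5,oy+(y+.5)/5-.5)
ang=lambda a,b:np.degrees(np.arctan2(*(b-a)[[1,0]]))
c=P(193,150,145,217);cs=P(204,155,245,315)
print('lock',ray(t,*c,90),ray(s,*cs,90),tri(t,c,s,cs))
C=ray(t,*c,90)
print('slot ang',ang(C,ray(t,*P(140,45,145,217),90)),ang(C,ray(t,*P(300,92,145,217),90))+90)
C=ray(s,*cs,90);print(ang(C,ray(s,*P(48,190,245,315),90)),ang(C,ray(s,*P(167,43,245,315),90))+90)
q=[ray(t,*P(x-400,y,315,203),36) for x,y in((538,22),(697,90),(620,272),(462,212))]
print('stand',np.mean(q,0),[np.linalg.norm(q[i]-q[i-1]) for i in range(4)],ang(q[2],q[1]),ang(q[3],q[0]),ang(q[1],q[0]),ang(q[2],q[3]))
qs=[ray(s,*P(x-400,y-300,270,215),36) for x,y in((465,457),(552,375),(739,433),(635,530))]
print('stand side',np.mean(qs,0),[np.linalg.norm(qs[i]-qs[i-1]) for i in range(4)],[ang(qs[i-1],qs[i]) for i in range(4)])
print('bow top ang',ang(ray(t,*P(170,188,315,203),65),ray(t,*P(197,95,315,203),65)), 'bow c',ray(t,*P(183,142,315,203),70))
cb=P(600-400,398-300,270,215);print('bow side at55',ray(s,*cb,55))
print('pad',ray(t,486.6,279.2,64),ray(s,374.9,168.2,64),tri(t,(486.6,279.2),s,(374.9,168.2)))
b=[ray(t,*p,64) for p in((457.6,270.2),(496.8,250.6),(515.6,288.2),(476.4,307.8))]
print('pad ang',ang(b[2],b[1]),ang(b[3],b[0]),ang(b[1],b[0]))
E
```

```text
lock [554.8 223.3  90. ] [555.8 222.8  90. ] (array([555.2, 223.2,  90.4]), [0.44027401411211803, 0.4402740141120248])
slot ang 27.938382215743452 28.169166688897306
26.666729425546706 27.743786563305243
stand [581.3 -44.2  36. ] [np.float64(70.06133782805084), np.float64(58.5729810347441), np.float64(67.27547347893986), np.float64(56.670626793513335)] -24.100395563302456 -22.503794916293447 65.54822123545935 68.32624965638784
stand side [583.5 -42.2  36. ] [np.float64(68.1000350196186), np.float64(52.199614684441094), np.float64(71.50089507685809), np.float64(60.107862221815566)] [np.float64(-23.384753365413143), np.float64(-110.78809488864374), np.float64(163.0062197970323), np.float64(66.05128995672514)]
bow top ang -17.213425003812823 bow c [578.8 -43.6  70. ]
bow side at55 [582.5 -44.4  55. ]
pad [ 499.  -257.6   64. ] [ 499.6 -256.    64. ] (array([ 499.4, -258. ,   62.8]), [0.34600906764404465, 0.3460090676438719])
pad ang 23.124937666149858 23.861049668913736 115.57664168107992
```

Measured positions:

| Point | Position (mm) | x axis |
|---|---|---|
| Lock mouth | (555, 223, 90) | 27.7° |
| Key | (582, -44) | -23° |
| Treadle pad | (499, -257.5, 63 or 64) | 24° |

The two views agree, and the sizes match those given. For the joint 6 range, I'll grip the key with tool x at -23° and insert it at 27.7°.

```bash
cat > to.py <<'E'
import sys;from h import *
from scipy.spatial.transform import Rotation as Q
np.set_printoptions(precision=2,suppress=True)
s=arm.read_state();r=Q.from_quat(s['ee_rot']);p=np.array(s['position']);M=r.as_matrix()
print('t',round(s['clock'],2),'p',p,'psi',np.degrees(np.arctan2(M[1,0],M[0,0])),'z',M[:,2],'j6',s['joints'][5],'F',s['contact_force'],'T',s['wrist_torque'],'w',s['gripper_width'],s['grasp_force'])
if len(sys.argv)>4:
    x,y,z,a=map(float,sys.argv[1:5]);c,sn=np.cos(np.radians(a)),np.sin(np.radians(a))
    G=np.array([[c,sn,0],[sn,-c,0],[0,0,-1.]])
    print('shift mm (tool)',M.T@(np.array([x,y,z])-p),'rot deg',np.degrees((r.inv()*Q.from_matrix(G)).as_rotvec()))
E
Z=-8.5; python3 -m pendant '[[0,0,0,0,0,-8.5,0],[0,0,0,0,0,-8.5,0],[0,0,0,0,0,-8.5,0],[0,0,0,0,0,-8.5,0],[0,0,0,0,0,-8.5,0],[0,0,0,0,0,-8.5,0],[0,0,0,0,0,-8.5,0],[0,0,0,0,0,-8.5,0],[0,0,0,0,0,-8.5,0],[0,0,0,0,0,-8.5,0],[0,0,0,0,0,-8.5,0],[0,0,0,0,0,-8.5,0]]' 
python3 -m pendant '[[0,0,0,0,0,-8.5,0],[0,0,0,0,0,-8.5,0],[0,0,0,0,0,-8.5,0],[0,0,0,0,0,-8.5,0],[0,0,0,0,0,-0.7,0],[0,0,0,0,0,0,0]]'
python3 to.py 499 -257.5 120 -23
```

```text
clock: 1.3
position: [216.5, -586.0, 249.3]
ee_rot: [0.877, -0.48, -0.0, -0.0]
contact_force: [0.3, -0.3, 0.2]
gripper_width: -0.4
grasp_force: 0.0
clock: 1.9
position: [216.5, -586.1, 249.6]
ee_rot: [0.98, -0.201, -0.0, -0.0]
contact_force: [0.2, -0.1, -0.5]
gripper_width: 0.2
grasp_force: 0.0
t 1.9 p [ 216.49 -586.09  249.62] psi -23.186144088868854 z [-0.  0. -1.] j6 2.1245562105819475 F [ 0.19 -0.13 -0.49] T [-0.01 -0.    0.02] w 0.1535177640585292 0.0
shift mm (tool) [ 130.39 -413.21  129.77] rot deg [-0.03  0.03 -0.19]
```

```bash
python3 -m pendant '[[0.0109,-0.0344,0.0108,0,0,0,0],[0.0109,-0.0344,0.0108,0,0,0,0],[0.0109,-0.0344,0.0108,0,0,0,0],[0.0109,-0.0344,0.0108,0,0,0,0],[0.0109,-0.0344,0.0108,0,0,0,0],[0.0109,-0.0344,0.0108,0,0,0,0],[0.0109,-0.0344,0.0108,0,0,0,0],[0.0109,-0.0344,0.0108,0,0,0,0],[0.0109,-0.0344,0.0108,0,0,0,0],[0.0109,-0.0344,0.0108,0,0,0,0],[0.0109,-0.0344,0.0108,0,0,0,0],[0,0,0,0,0,0,0]]' >/dev/null
python3 to.py 499 -257.5 86 -23
```

```text
t 3.1 p [ 476.65 -282.14  129.75] psi -22.914651633330397 z [-0.  0. -1.] j6 1.4131616447601931 F [-1.03 -0.24  0.46] T [0.   0.05 0.  ] w -0.1439572950361793 0.0
shift mm (tool) [ 11.07 -31.39  43.74] rot deg [-0.    0.11  0.09]
```

```bash
python3 -m pendant '[[0.0055,-0.0157,0.015,0,0,0,0],[0.0055,-0.0157,0.015,0,0,0,0],[0,0,0.0137,0,0,0,0],[0,0,0,0,0,0,0],[0,0,0.006,0,0,0,0],[0,0,0.006,0,0,0,0],[0,0,0.006,0,0,0,0],[0,0,0.006,0,0,0,0],[0,0,0.006,0,0,0,0],[0,0,0.002,0,0,0,0],[0,0,0,0,0,0,0],[0,0,0,0,0,0,0]]'
python3 to.py 499 -257.5 52 -23
```

```text
clock: 4.3
position: [496.7, -261.2, 56.4]
ee_rot: [0.98, -0.2, -0.0, 0.001]
contact_force: [-2.5, -2.7, 7.2]
gripper_width: 0.0
grasp_force: 3.9
t 4.3 p [ 496.73 -261.25   56.42] psi -23.05007286769115 z [-0. -0. -1.] j6 1.3621917247091824 F [-2.49 -2.7   7.15] T [-0.65  1.12  0.02] w 0.036099855693908625 3.8843119418698002
shift mm (tool) [ 0.63 -4.34  4.42] rot deg [ 0.06  0.02 -0.05]
```

```bash
python3 -m pendant '[[0,0,0.002,0,0,0,0],[0,0,0.002,0,0,0,0],[0,0,0.001,0,0,0,0],[0,0,0,0,0,0,0]]'; python3 -m pendant '[[0,0,0.001,0,0,0,0],[0,0,0.001,0,0,0,0],[0,0,0.001,0,0,0,0],[0,0,0,0,0,0,0]]'
python3 -c "
from h import *
grab('side','s1');I=cv2.imread('pics/s1.png');cv2.imwrite('pics/s1c.png',cv2.resize(I[120:240,290:450],(800,600),interpolation=cv2.INTER_CUBIC))"
```

```text
clock: 4.7
position: [496.7, -261.3, 52.7]
ee_rot: [0.98, -0.2, -0.0, 0.001]
contact_force: [-5.9, -1.0, 15.0]
gripper_width: -0.2
grasp_force: 7.4
clock: 5.1
position: [496.7, -261.4, 52.4]
ee_rot: [0.98, -0.199, -0.0, 0.001]
contact_force: [-10.2, 3.2, 32.7]
gripper_width: -0.1
grasp_force: 15.6
```

View pics/s1c.png

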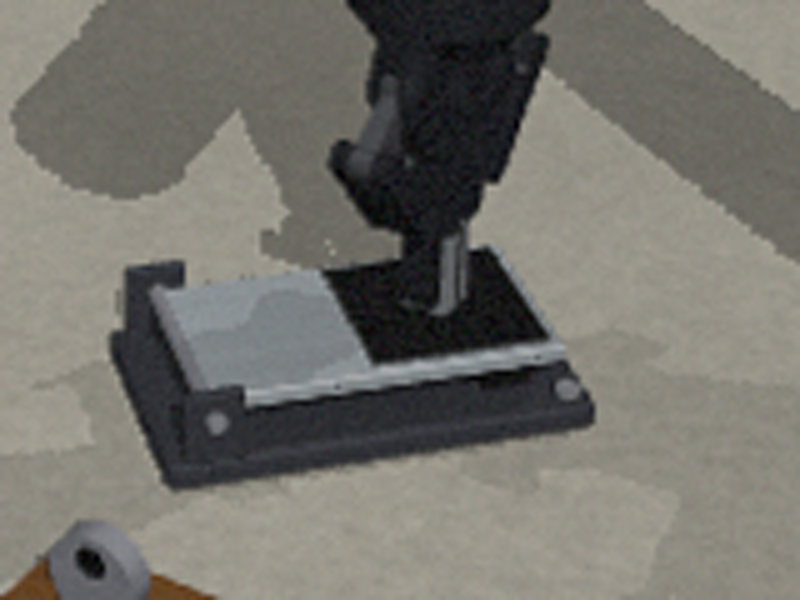

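The plate is level and the force jumped with no further travel, so the treadle is on its stop (fingertip at crop (440,300)). It has been held there for over 0.3 s. Now I'll lift and go above the key.

```bash
python3 -m pendant '[[0,0,-0.01,0,0,0,0],[0,0,-0.02,0,0,0,0],[0,0,-0.03,0,0,0,0],[0,0,-0.03,0,0,0,0.05],[0,0,-0.03,0,0,0,0.05],[0,0,0,0,0,0,0.05],[0,0,0,0,0,0,0.05]]'
python3 to.py 582 -44 130 -23
```

```text
clock: 5.85
position: [497.4, -260.3, 167.8]
ee_rot: [0.98, -0.2, 0.001, -0.0]
contact_force: [-0.2, -0.3, 0.3]
gripper_width: 49.9
grasp_force: 0.0
t 5.85 p [ 497.38 -260.3   167.84] psi -23.08222016170321 z [ 0.  0. -1.] j6 1.3622521952871605 F [-0.15 -0.31  0.33] T [0.01 0.01 0.02] w 49.93123832399361 0.0
shift mm (tool) [  -7.01 -232.12   38.06] rot deg [-0.06 -0.09 -0.08]
```

```bash
python3 -m pendant '[[-0.001,-0.029,0.0048,0,0,0,0.05],[-0.001,-0.029,0.0048,0,0,0,0.05],[-0.001,-0.029,0.0048,0,0,0,0.05],[-0.001,-0.029,0.0048,0,0,0,0.05],[-0.001,-0.029,0.0048,0,0,0,0.05],[-0.001,-0.029,0.0048,0,0,0,0.05],[-0.001,-0.029,0.0048,0,0,0,0.05],[0,-0.029,0.0048,0,0,0,0.05],[0,0,0,0,0,0,0.05],[0,0,0,0,0,0,0.05],[0,0,0,0,0,0,0.05]]' >/dev/null
python3 to.py 582 -44 60 -23
```

```text
t 6.95 p [580.86 -44.67 128.18] psi -23.072201756394897 z [-0. -0. -1.] j6 0.967249728190595 F [-0.1  -0.58 -0.51] T [ 0.02 -0.01  0.04] w 50.126876703669026 0.0
shift mm (tool) [ 0.9  -1.12 68.17] rot deg [ 0.06  0.1  -0.07]
```

```bash
python3 -m pendant '[[0.0009,-0.0011,0.02,0,0,0,0.05],[0,0,0.02,0,0,0,0.05],[0,0,0.015,0,0,0,0.05],[0,0,0.008,0,0,0,0.05],[0,0,0.005,0,0,0,0.05],[0,0,0,0,0,0,0.05],[0,0,0,0,0,0,0.05]]'
python3 to.py 582 -44 60 -23
python3 -m pendant '[[0,0,0,0,0,0,0.03],[0,0,0,0,0,0,0.02],[0,0,0,0,0,0,0.012],[0,0,0,0,0,0,0.008],[0,0,0,0,0,0,0.004],[0,0,0,0,0,0,0.0],[0,0,0,0,0,0,0.0],[0,0,0,0,0,0,0.0]]'
python3 to.py 582 -44 60 -23
python3 -c "
from h import *
grab('side','s2');I=cv2.imread('pics/s2.png');grab('top','t2');J=cv2.imread('pics/t2.png')
f=lambda X:cv2.resize(X,(400,600),interpolation=cv2.INTER_CUBIC)
cv2.imwrite('pics/m2.png',np.hstack([f(I[175:295,270:350]),f(J[170:290,310:390])]))"
```

```text
clock: 7.65
position: [583.4, -43.6, 61.8]
ee_rot: [0.98, -0.2, 0.001, -0.0]
contact_force: [0.9, 0.5, 0.4]
gripper_width: 50.0
grasp_force: 0.0
t 7.65 p [583.35 -43.59  61.78] psi -23.03793827265248 z [ 0.  0. -1.] j6 0.9663251017803999 F [0.9  0.53 0.42] T [ 0.02 -0.04 -0.02] w 49.959551313260455 0.0
shift mm (tool) [-1.09  0.9   1.78] rot deg [-0.03 -0.07 -0.04]
clock: 8.45
position: [582.9, -43.7, 61.6]
ee_rot: [0.98, -0.2, 0.0, 0.0]
contact_force: [-1.6, -2.3, 5.4]
gripper_width: 9.0
grasp_force: 59.6
t 8.45 p [582.88 -43.71  61.6 ] psi -23.02286544595931 z [-0. -0. -1.] j6 0.9662994399025291 F [-1.56 -2.28  5.43] T [-0.79  0.51 -0.02] w 8.954416680229755 59.641921520233154
shift mm (tool) [-0.7   0.61  1.6 ] rot deg [ 0.02 -0.01 -0.02]
```

View pics/m2.png

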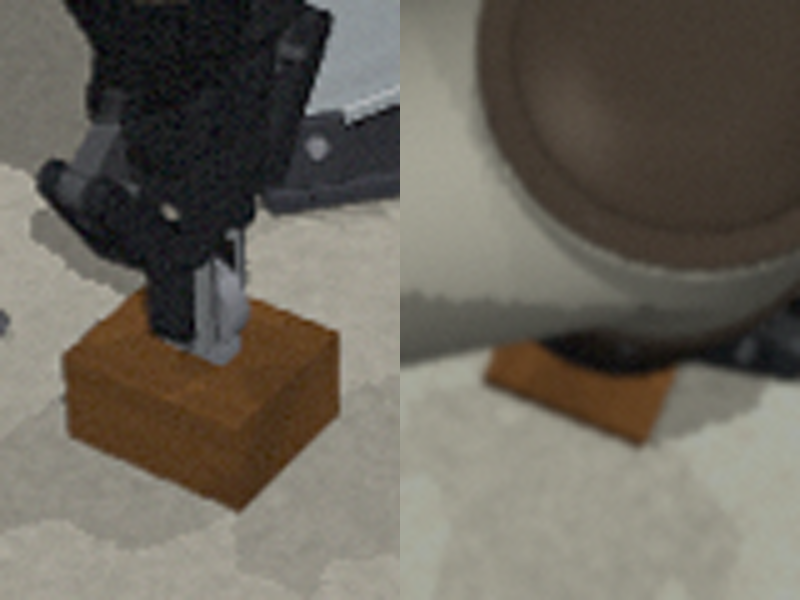

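```bash
python3 -m pendant '[[0,0,-0.005,0,0,0,0],[0,0,-0.01,0,0,0,0],[0,0,-0.02,0,0,0,0],[0,0,-0.03,0,0,0,0],[0,0,-0.03,0,0,0,0],[0,0,-0.015,0,0,0,0],[0,0,0,0,0,-8.5,0],[0,0,0,0,0,-8.5,0],[0,0,0,0,0,-8.5,0],[0,0,0,0,0,-8.5,0],[0,0,0,0,0,-8.5,0],[0,0,0,0,0,-8.2,0]]'
python3 to.py 555.2 223.1 173 27.7
python3 -c "
from h import *
grab('side','s3');I=cv2.imread('pics/s3.png');t=arm.read_state()['position'];d=cam('s3')
print(t,proj(d,t),proj(d,t-[0,0,53.6]))
u,v=proj(d,t).astype(int)
print(u-40,v-30)
cv2.imwrite('pics/s3c.png',cv2.resize(I[v-30:v+50,u-53:u+53],(795,600),interpolation=cv2.INTER_CUBIC))"
```

```text
clock: 9.75
position: [583.2, -42.9, 171.6]
ee_rot: [0.97, 0.242, 0.001, -0.0]
contact_force: [-0.8, 0.1, -0.3]
gripper_width: 9.0
grasp_force: 58.8
t 9.75 p [583.16 -42.89 171.57] psi 28.026391913711265 z [ 0.  0. -1.] j6 1.857226594763331 F [-0.77  0.05 -0.33] T [0.   0.03 0.  ] w 9.045494768003342 58.83519172668457
shift mm (tool) [ 100.3  -247.93   -1.24] rot deg [-0.01 -0.08  0.33]
[583.16287105 -42.88353621 171.54714595] [306.78886175 173.18721975] [307.85060076 202.76956284]
266 143
```

View pics/s3c.png

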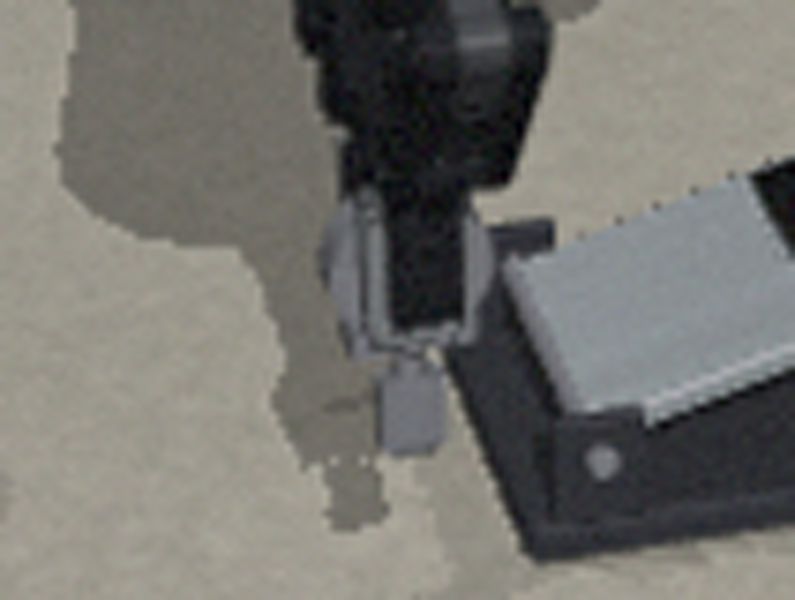

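The key hangs upright in the grip. Its tip is at px (307.4,203.3) against (307.9,202.8) predicted, so it is centred to about 1 mm. The treadle is back up. Next I'll go over the lock.

```bash
python3 -m pendant '[[0.01,-0.0248,0,0,0,0.3,0],[0.01,-0.0248,0,0,0,0,0],[0.01,-0.0248,0,0,0,0,0],[0.01,-0.0248,0,0,0,0,0],[0.01,-0.0248,0,0,0,0,0],[0.01,-0.0248,0,0,0,0,0],[0.01,-0.0248,0,0,0,0,0],[0.01,-0.0248,0,0,0,0,0],[0.01,-0.0248,0,0,0,0,0],[0.01,-0.0248,0,0,0,0,0],[0,0,0,0,0,0,0],[0,0,0,0,0,0,0]]' >/dev/null
python3 to.py 555.2 223.1 150 27.7
```

```text
t 11.0 p [557.31 223.45 171.19] psi 27.35135724193537 z [-0.  0. -1.] j6 1.39780496162167 F [-0.36 -0.56 -0.69] T [ 0.01 -0.    0.  ] w 8.947124422858646 58.891595005989075
shift mm (tool) [-2.04 -0.65 21.19] rot deg [-0.02 -0.01 -0.35]
```

```bash
python3 -m pendant '[[-0.002,-0.0007,0.01,0,0,-0.3,0],[0,0,0.012,0,0,0,0],[0,0,0,0,0,0,0],[0,0,0,0,0,0,0]]' >/dev/null
python3 to.py 555.2 223.1 148 27.7
python3 -c "
from h import *
grab('side','s4');I=cv2.imread('pics/s4.png');t=arm.read_state()['position'];d=cam('s4')
print(proj(d,t-[0,0,53.6]),proj(d,[555.2,223.1,90]))
cv2.imwrite('pics/s4c.png',cv2.resize(I[290:370,233:339],(795,600),interpolation=cv2.INTER_CUBIC))"
```

```text
t 11.4 p [555.33 221.67 148.31] psi 27.615621236521473 z [-0. -0. -1.] j6 1.402274613483557 F [ 0.1  -0.13 -0.21] T [ 0.05 -0.03  0.07] w 8.64636889661904 58.86171877384186
shift mm (tool) [ 0.55 -1.32  0.31] rot deg [ 0.02  0.09 -0.08]
[285.43087808 342.1484973 ] [285.81551062 345.82739357]
```

View pics/s4c.png

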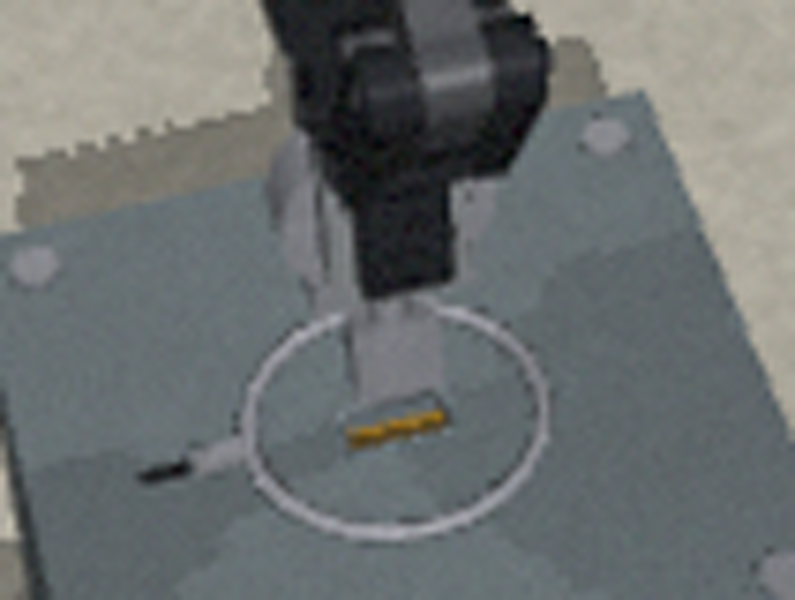

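The blade (crop centre x≈400) sits over the slot (centre ≈397), about 0.5 mm off laterally and needing about 1.4 mm more in +y. I'll correct that and start inserting.

```bash
python3 -m pendant '[[0.001,-0.001,0,0,0,0,0],[0,0,0.002,0,0,0,0],[0,0,0.002,0,0,0,0],[0,0,0.002,0,0,0,0],[0,0,0.002,0,0,0,0],[0,0,0.002,0,0,0,0],[0,0,0,0,0,0,0]]'
python3 to.py 555.6 223.1 115.6 27.7
```

```text
clock: 12.15
position: [555.9, 223.6, 138.9]
ee_rot: [0.971, 0.239, -0.0, 0.0]
contact_force: [0.3, -1.7, -1.1]
gripper_width: 8.9
grasp_force: 58.8
t 12.15 p [555.94 223.6  138.85] psi 27.673502388513132 z [-0. -0. -1.] j6 1.401029612816302 F [ 0.3  -1.74 -1.07] T [-0.32 -0.23  0.  ] w 8.943257259565158 58.79095137119293
shift mm (tool) [-0.53  0.28 23.26] rot deg [ 0.02  0.02 -0.03]
```

The tip is about 5 mm into the slot with no jam. Now I'll push past the pins with a wiggle.

```bash
python3 -m pendant '[[-0.0002,0.0004,0.002,0,0,0,0],[0,0,0.002,0,0,2.3,0],[0,0,0.002,0,0,-2.3,0],[0,0,0.002,0,0,-2.3,0],[0,0,0.002,0,0,2.3,0],[0,0,0.002,0,0,2.3,0],[0,0,0.002,0,0,-2.3,0],[0,0,0,0,0,0,0]]'
python3 to.py 555.6 223.1 115.6 27.7
```

```text
clock: 12.95
position: [554.7, 222.3, 125.1]
ee_rot: [0.971, 0.239, -0.002, 0.001]
contact_force: [-3.0, -2.8, 2.2]
gripper_width: 9.2
grasp_force: 59.3
t 12.95 p [554.73 222.3  125.1 ] psi 27.66980442020493 z [-0. -0. -1.] j6 1.4018864382595622 F [-2.96 -2.8   2.18] T [-0.86  0.82  0.04] w 9.239853946930166 59.279361963272095
shift mm (tool) [ 1.17 -0.31  9.49] rot deg [ 0.04  0.2  -0.03]
```

```bash
python3 -m pendant '[[0,0,0.002,0,0,2.3,0],[0,0,0.002,0,0,-2.3,0],[0,0,0.002,0,0,-2.3,0],[0,0,0.002,0,0,2.3,0],[0,0,0.001,0,0,2.3,0],[0,0,0.001,0,0,-2.3,0],[0,0,0.001,0,0,0,0],[0,0,0,0,0,0,0]]'
python3 to.py 555.2 223.1 115.6 27.7
```

```text
clock: 13.75
position: [556.3, 223.4, 115.6]
ee_rot: [0.971, 0.239, 0.001, 0.0]
contact_force: [-2.1, -2.2, 6.1]
gripper_width: 9.0
grasp_force: 60.0
t 13.75 p [556.33 223.35 115.58] psi 27.65284056064778 z [ 0. -0. -1.] j6 1.4007210434115716 F [-2.14 -2.21  6.13] T [-0.71  0.66  0.02] w 8.987326163862988 60.01725733280182
shift mm (tool) [-1.11 -0.3  -0.02] rot deg [ 0.04 -0.07 -0.05]
```

```bash
python3 -m pendant '[[0,0,0.001,0,0,2.3,0],[0,0,0.001,0,0,-2.3,0],[0,0,0,0,0,0,0],[0,0,0,0,0,0,0]]'; python3 -m pendant '[[0,0,0.001,0,0,-2,0],[0,0,0.001,0,0,2,0],[0,0,0,0,0,0,0],[0,0,0,0,0,0,0]]'
python3 -c "
from h import *
grab('side','s5');I=cv2.imread('pics/s5.png')
cv2.imwrite('pics/s5c.png',cv2.resize(I[290:370,233:339],(795,600),interpolation=cv2.INTER_CUBIC))"
```

```text
clock: 14.15
position: [556.5, 223.4, 115.5]
ee_rot: [0.971, 0.239, 0.001, 0.0]
contact_force: [-5.7, -2.2, 15.1]
gripper_width: 9.1
grasp_force: 61.4
clock: 14.55
position: [556.7, 223.5, 115.5]
ee_rot: [0.971, 0.24, 0.002, 0.0]
contact_force: [-8.4, -4.2, 23.6]
gripper_width: 8.8
grasp_force: 62.6
```

View pics/s5c.png

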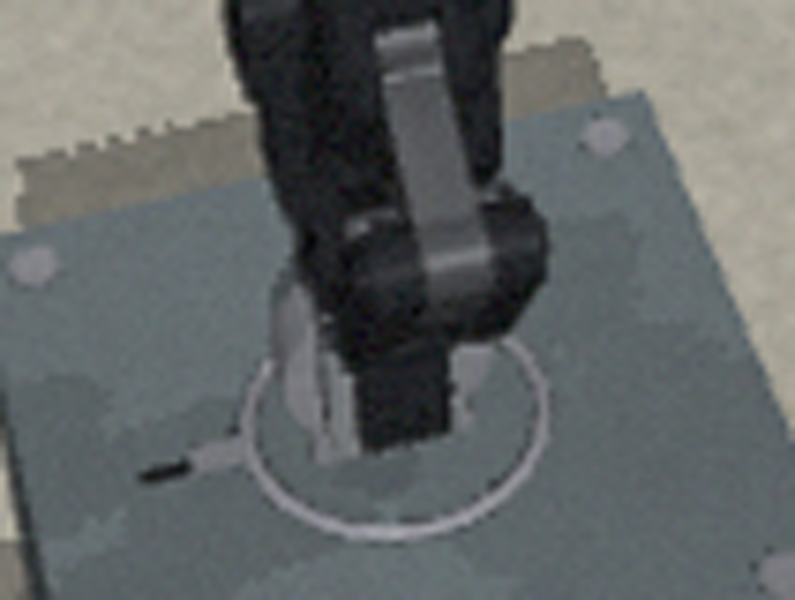

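The key is home. The shoulder is on the box, z stops at 115.5, and force builds with no travel. I'll ease off the push a little and turn clockwise.

```bash
python3 -m pendant '[[-0.0005,0,-0.0015,0,0,0,0],[0,0,0,0,0,6,0],[0,0,0,0,0,6,0],[0,0,0,0,0,6,0],[0,0,0,0,0,6,0],[0,0,0,0,0,6,0],[0,0,0,0,0,6,0],[0,0,0,0,0,0,0]]'
python3 to.py 555.2 223.1 115.6 -65
```

```text
clock: 15.4
position: [557.0, 222.6, 115.5]
ee_rot: [0.997, -0.073, 0.002, 0.0]
contact_force: [-1.8, -5.4, 15.9]
gripper_width: 8.8
grasp_force: 61.4
t 15.4 p [557.01 222.6  115.48] psi -8.396055222896356 z [ 0. -0. -1.] j6 0.7703898445834598 F [-1.79 -5.36 15.95] T [-1.75  0.76 -0.04] w 8.834193437091303 61.357592940330505
shift mm (tool) [-1.86 -0.23 -0.13] rot deg [-0.11 -0.22 56.6 ]
```

```bash
python3 -m pendant '[[-0.0005,0,0,0,0,6,0],[0,0,0,0,0,6,0],[0,0,0,0,0,6,0],[0,0,0,0,0,6,0],[0,0,0,0,0,6,0],[0,0,0,0,0,6,0],[0,0,0,0,0,6,0],[0,0,0,0,0,6,0],[0,0,0,0,0,0,0],[0,0,0,0,0,0,0]]'
python3 to.py 555.2 223.1 115.6 -65
```

```text
clock: 16.4
position: [556.6, 221.8, 115.5]
ee_rot: [0.882, -0.472, 0.002, -0.0]
contact_force: [-1.3, -7.8, 16.1]
gripper_width: 8.9
grasp_force: 61.4
t 16.4 p [556.64 221.8  115.53] psi -56.30203908150777 z [ 0. -0. -1.] j6 -0.06622086751855563 F [-1.31 -7.85 16.11] T [-2.5   0.49  0.08] w 8.946417144599215 61.36512637138367
shift mm (tool) [-1.88  0.48 -0.08] rot deg [-0.14 -0.21  8.7 ]
```

```bash
python3 -m pendant '[[-0.0005,0,0,0,0,4,0],[0,0,0,0,0,4,0],[0,0,0,0,0,0,0],[0,0,0,0,0,0,0]]' >/dev/null;python3 to.py
python3 -m pendant '[[0,0,0,0,0,3,0],[0,0,0,0,0,2,0],[0,0,0,0,0,0,0],[0,0,0,0,0,0,0],[0,0,0,0,0,0,0]]' >/dev/null;python3 to.py
```

```text
t 16.8 p [556.49 221.81 115.51] psi -64.29657466287702 z [ 0. -0. -1.] j6 -0.20660690280600508 F [-0.44 -8.68 16.53] T [-2.86  0.33  0.03] w 9.06980922293895 61.38637661933899
t 17.3 p [556.42 221.78 115.53] psi -69.23627787203367 z [ 0. -0. -1.] j6 -0.29309162701218994 F [-1.1  -9.02 15.56] T [-2.88  0.34  0.27] w 8.677682162382677 61.40288829803467
```

```bash
python3 -m pendant '[[0,0,0,0,0,0,0],[0,0,0,0,0,0,0],[0,0,0,0,0,0,0],[0,0,0,0,0,0,0],[0,0,0,0,0,0,0]]' >/dev/null;python3 to.py; python3 -c "
from h import *
grab('side','s6');I=cv2.imread('pics/s6.png')
cv2.imwrite('pics/s6c.png',np.vstack([cv2.resize(I[290:370,233:339],(530,400),interpolation=cv2.INTER_CUBIC),cv2.resize(I[140:220,300:512],(530,200))]))"
```

```text
t 17.8 p [556.42 221.8  115.51] psi -69.23195858057068 z [ 0. -0. -1.] j6 -0.29303939916192084 F [-0.89 -9.15 16.2 ] T [-2.82  0.37  0.25] w 8.917801417161375 61.403905749320984
```

View pics/s6c.png

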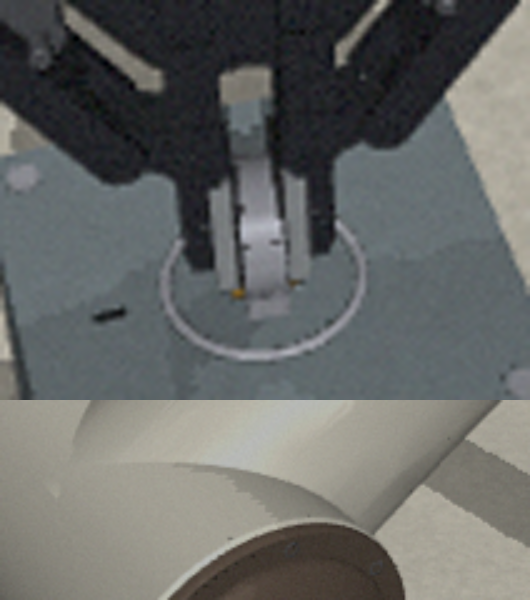

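The pointer has left its rest mark (crop (108,315)). The key is edge-on in the fingers and seated at crop (268,305), with a steady torque against the stop. I'm handing it in.

```bash
python3 -c "
from h import *
print(arm.job_done())"
```

```text
the job is handed in; nothing more can be done
None
```

I handed the job in at about 18 s on the robot clock; no verdict came back. The treadle was pressed to its stop and came back up, and the key is home and held turned about 97° against the stop; the pointer was hidden at the end, so the turn is judged from tool angle and torque.

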